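# Tip the tube rack into the filling dock and lock it

### The arm

A 7-joint arm with a two-finger parallel gripper is mounted at the origin on the work surface. World frame = base frame: x ahead of the robot, y to its left, z up, the work surface at z = 0. Lengths are in m, angles in rad, forces in N, time in s.
With the tool pointing down it reaches from about 0.4 to 0.85 m from the base axis. Payload 10.4 kg.
Tool frame: the origin (TCP) lies on the centre line of the jaws, within the pads' length; the fingertips stand 17 mm ahead of it and the grasp point (between the pads) lies 2 mm behind it; z points along the fingers, y is the line along which they close (so a half turn about z gives the same grasp; the last joint's range is limited). The gripper opens to 85 mm and grips with 20 to 120 N. Pads are 22 mm wide; open, the fingers measure 114 mm over their backs; the gripper's body (76 mm by 85 mm) begins 54 mm behind the grasp point. The pads swing forward as they close: fully open they stand 13 mm farther back than shut.
Start: joints at [1.226, 0.332, -0.065, 1.46, 0.022, 1.35, -0.088], TCP at [0.198, -0.593, 0.248] pointing down, gripper open.
Joint ranges: [-2.6, 2.6], [-0.5, 2.12], [-1.47, 1.34], [0.16, 2.42], [-1.27, 4.41], [0.06, 2.06], [-2.6, 2.6]. Speed limits (rad/s): [2.22, 2.22, 2.79, 2.79, 3.14, 3.14, 3.14].

### API

Orientations are given as a unit quaternion [x, y, z, w].
In Python, from workcell import get_obs, optics, job gives the robot as it stands. The module is installed in compiled form; this text tells all that it offers.
- The arm moves only by the tool send_rows, never from a script. Its argument "plan" is a list that holds one entry, the list of rows, each a list of 7 numbers: the turn, a rotation vector about the tool's x, y, z in units of 1.5 rad (1.0 is 1.5 rad), then the shift along the tool's x, y, z in units of 20 cm (1.0 is 20 cm), then the opening, from 0 (shut) to 1 (fully open). A call has 1 to 20 rows; each row shifts and turns the commanded pose from where the row before left it, along the tool's axes as they then stand; what a row does not reach is not made up. A row lasts 1/12 s, in which the tool goes at most 41.7 mm and 7.16 degrees, less where a joint would pass 70% of its speed; a pose out of reach is approached as far as the arm can. A call with a number of a shift or a turn outside -1 to 1 is refused whole. A call with a gripper value outside its range is refused whole. The fingers move at their own pace and stop on an object; "squeeze" is the grip in N (left out, the last holds). Time passes only in rows, so rows that do not move let the fingers close. It gives the time, the measured TCP pose, the force, the opening and the grip force at its end, in the units of the state.
- get_obs(): the state, without advancing time (a new reading comes with each control period).
- optics.camera(name): name is "side" or "top" or "wrist"; returns the picture (480x640x3 uint8, red, green, blue); there is no depth.
- optics.get_calibration(name): a dict with "intrinsics" (3x3 intrinsics, pixels), "world_from_camera" (4x4, takes a point from camera to world coordinates); the wrist camera has in their place "T_tool_cam" (4x4, takes a point from camera to tool coordinates, whose origin is the TCP and whose axes are the flange's). Camera axes: x right, y up, looking along -z (the intrinsics and any distortion apply to the point x, -y, -z); pixel columns grow to the right and rows downward; lengths in m; the calibration is good to about 2 mm. A picture is of the moment at which its call begins: read the wrist's pose just before it. get_calibration takes no time and is no camera call.
- job.hand_in(): hands the job in; it is judged then, once.
The state is a dict: "clock": time; "joint_pos": joint angles; "joint_velocities": joint speeds; "tau": joint torques, N m; "position": TCP position; "ee_rot": TCP orientation; "ft_force": force on the tool from outside, world axes, zero at the start; "torque": the same for the moment, N m; "grip_width": opening from 0.0 (shut) to 1.0 (fully open); "grasp_force": force on a finger pad.
Only numpy, scipy, OpenCV 4.12 (cv2) and the standard library are available. Lean on these libraries where they do the work, as an engineer would, in place of code of your own. Each camera call takes 0.05 s, during which the arm holds its last target. There are 200 camera calls.

### The job

The empty tube rack has been left standing on its end in the grey filling dock: without picking it up, push it over so that it lies flat on its base in the dock with its holes facing up. Then push it along the dock until it is fully home against the end stop, and swing the steel hold-down bar over until it is fully down across the top of the rack. Do not disturb the other things on the bench.

Things in the scene. Friction and masses are not known exactly. Their poses are not given: they have to be found in the camera images.
- dock: Fixed grey tray on the bench, 300 mm long (its x) and 106 mm wide (y), z up; origin at the centre of its underside, on the bench. Floor top at z = 12 mm. Aluminium side rims, 6 mm thick, up to z = 22 mm, leave a channel 94 mm wide. The -x end is open; an end stop stands at the +x end. Two posts (x = 140, y = +-60 mm, 8 mm thick, 94 mm high) carry the hold-down bar.
- dock_stop (a point): Middle of the end stop's face, on the dock floor: dock x = 130, y = 0, z = 12 mm; the stop is 40 mm high. A rack that is fully home lies flat from dock x = -30 to +130 mm, its origin at dock x = 50, y about 0, z = 12 mm, its x along the dock's x.
- rack: Loose, empty white tube rack, 0.2 to 0.4 kg, 160 long (x) x 84 (y) x 64 mm high (z), sides open; origin at the centre of its base, z out through the holed top (two rows of six 15 mm square holes, rows at y = +-29 mm, a plain 43 mm strip between). Starts on its -x end on the dock floor, 160 mm tall, x up, holed top facing the dock's open end, base facing the end stop.
- rack_heel (a point): Middle of the rack's lower base edge at the start (rack x = -80 mm, y = z = 0), the edge it pivots on. Once the rack lies flat it is the bottom edge of its rear end, which faces the dock's open end. At the start it is at dock x = -42 to -65 mm, so tipping alone leaves the rack some 10 to 35 mm short of the stop.
- bar (a joint): Angle of the steel hold-down bar, rad: 0 = fully down, level across the top of the rack, 1 mm above it; pi/2 = straight up; more leans away past the end stop. Starts open at 1.75 to 2.2 (limit 2.4). A stiff hinge: it stays where it is left, and takes about 1.5 N at the cross rod to move.
- dock_hinge (a point): Middle of the bar's hinge axis, which runs along the dock's y: dock x = 140, y = 0, z = 82 mm.
- bar_mid (a point): Middle of the bar's cross rod. The bar is a U of round rod 10 mm thick, 105 mm wide between rod centres (along the dock's y), its legs 90 mm long from hinge axis to cross rod. At angle a the rod is at dock x = 140 - 90 cos(a), z = 82 + 90 sin(a) mm.
- full_rack: Bystander: blue rack full of capped tubes, 75 x 190 x 90 mm, upright; origin at the centre of its underside.
- bottle: Bystander: white bottle, 64 mm across, 170 mm tall; origin at the centre of its underside.
- jar: Bystander: specimen jar with a screw cap, 60 mm across, 75 mm tall; origin at the centre of its underside.
Not all that is in view belongs to the job. What is shaped like the rack but green or turquoise is not meant.

How it is judged:
On the way:
1. the rack lies flat on its base in the dock, holes up, with the bar still open (angle between rack's own z axis and vertical below 0.06 rad and z of rack in the frame of dock between 0.007 and 0.016 m and y of rack in the frame of dock between -0.012 and 0.012 m and value of joint bar above 1 rad), for 0.2 s.
At the end, for the whole second after the job is handed in: The rack lies flat on the dock floor with its holes up (tilt under 0.06 rad), between the rims, within 5 mm of the end stop and at rest, and the hold-down bar is down across it (angle under 0.08 rad) (angle between rack's own z axis and vertical below 0.06 rad and z of rack in the frame of dock between 0.007 and 0.016 m and y of rack in the frame of dock between -0.012 and 0.012 m and x of rack in the frame of dock between 0.045 and 0.056 m and angle between the x axis of rack and the x axis of dock, either way round below 0.08 rad and value of joint bar below 0.08 rad and linear speed of rack below 0.02 m/s); the robot touches nothing.
It fails at once if the rack's heel edge is raised more than 25 mm off the dock floor (the rack is lifted, carried or tipped the wrong way) (height (world z) of rack_heel above 0.037 m).
It fails at once if the rack is pushed off the dock (height (world z) of rack_heel below 0.004 m).
It fails at once if a bystander is moved more than 20 mm or tipped (distance of any of full_rack, bottle, jar from where it was at the start of the episode above 0.02 m or angle between any of full_rack, bottle, jar's own z axis and vertical above 0.3 rad).
It also fails if it takes over 64 s, if anything falls off the work surface, if the arm or the gripper's body presses on something with over 40 N, if the wrist force passes 120 N, or if a joint passes its speed limit or range.

## Working session

There is one attempt and no reset: what is moved stays moved. The work goes in short steps, Python scripts to look and compute and a tool call to move; the robot and the scene stay as the last step left them, time stands still between calls to the robot, and variables do not carry over. Pictures are saved under pics/ and viewed, at most 10 in all, crops included, and the job is handed in when it is done.

Besides the shell and the picture viewer there is one more tool, called as a command line: name --argument value ..., lists and objects as JSON in quotes. send_rows: Moves the arm, as the interface text tells. Its arguments: {"type":"object","properties":{"plan":{"type":"array"},"squeeze":{"type":"number"}},"required":["plan"]}

```bash
mkdir -p pics; python3 - <<'E'
from workcell import get_obs, optics
import cv2
for n in("top","side"):
    cv2.imwrite(f"pics/{n}0.png",optics.camera(n)[:,:,::-1]); c=optics.get_calibration(n); print(n,c)
o=get_obs();print({k:o[k] for k in("clock","joint_pos","position","ee_rot","grip_width","ft_force")})
E
```

```text
top {'intrinsics': array([[598.49864832,   0.        , 320.54030309],
       [  0.        , 598.49864832, 248.5636093 ],
       [  0.        ,   0.        ,   1.        ]]), 'world_from_camera': array([[ 0.0080135 ,  0.99081363, -0.1349968 ,  0.35450046],
       [-0.99991746,  0.00929554,  0.00886915,  0.02185258],
       [ 0.01004254,  0.13491458,  0.99080634,  1.47200518],
       [ 0.        ,  0.        ,  0.        ,  1.        ]])}
side {'intrinsics': array([[561.15459563,   0.        , 324.53228483],
       [  0.        , 561.15459563, 237.3363329 ],
       [  0.        ,   0.        ,   1.        ]]), 'world_from_camera': array([[-0.70479361,  0.49851732, -0.50472413, -0.08033414],
       [-0.70932352, -0.48394746,  0.51249878,  0.62761304],
       [ 0.01122956,  0.71921857,  0.69469313,  0.94240504],
       [ 0.        ,  0.        ,  0.        ,  1.        ]])}
{'clock': 0.1, 'joint_pos': array([ 1.22642631,  0.33279003, -0.06469454,  1.46082659,  0.02162088,
        1.34992484, -0.08853161]), 'position': array([ 0.19754501, -0.59263425,  0.24762181]), 'ee_rot': array([ 9.87086796e-01,  1.60185093e-01, -1.39195464e-04, -6.10719527e-04]), 'grip_width': 0.9997851247392376, 'ft_force': array([ 0.32842513,  0.17100068, -0.36998319])}
```

View pics/top0.png

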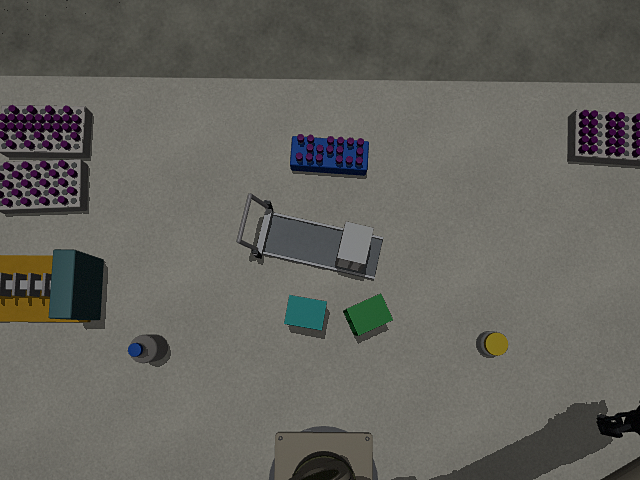

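View pics/side0.png

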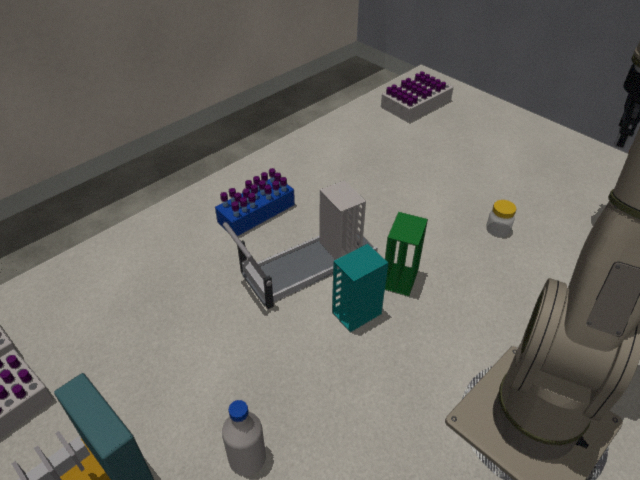

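Top view: the dock runs from its open end (about 380,258) to the stop (262,233). The rack's top end is at (355,243), the bar rod at (245,220), and two green decoys stand at (306,312) and (368,315). The side view agrees. I'll enlarge both views to get exact corners.

```bash
python3 - <<'E'
import cv2,numpy as np
a=cv2.imread("pics/top0.png")[185:285,230:390]; b=cv2.imread("pics/side0.png")[175:315,210:400]
a=cv2.resize(a,None,fx=5,fy=5,interpolation=cv2.INTER_CUBIC);cv2.imwrite("pics/tz.png",cv2.convertScaleAbs(a,alpha=1.3))
b=cv2.resize(b,None,fx=4,fy=4,interpolation=cv2.INTER_CUBIC);cv2.imwrite("pics/sz.png",cv2.convertScaleAbs(b,alpha=1.3))
E
cat > h.py <<'E'
import numpy as np
from workcell import get_obs, optics
def ray(n,u,v):
    c=optics.get_calibration(n);K=c["intrinsics"];T=np.array(c["world_from_camera"])
    d=np.linalg.solve(K,[u,v,1]);return T[:3,3],T[:3,:3]@[d[0],-d[1],-d[2]]
def onz(n,u,v,z):
    p,d=ray(n,u,v);return p+d*(z-p[2])/d[2]
def proj(n,P):
    c=optics.get_calibration(n);K=c["intrinsics"];T=np.array(c["world_from_camera"])
    q=T[:3,:3].T@(np.array(P)-T[:3,3]);h=K@[q[0],-q[1],-q[2]];return h[:2]/h[2]
E
```

```text
(no output)
```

View pics/tz.png

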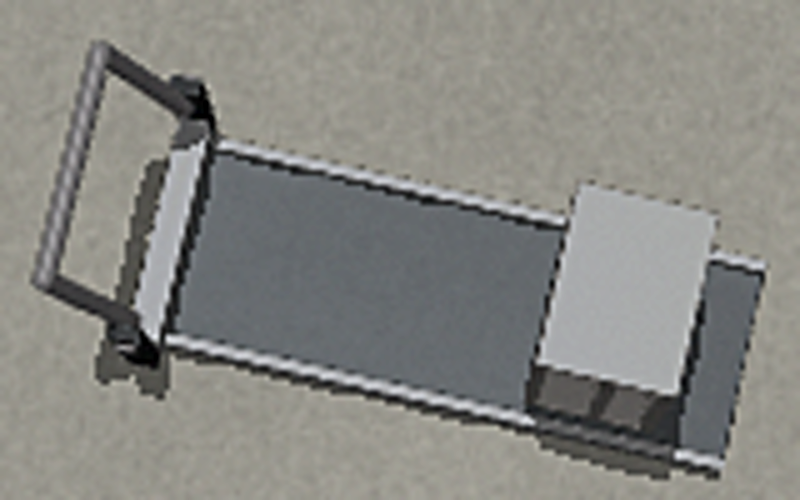

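View pics/sz.png

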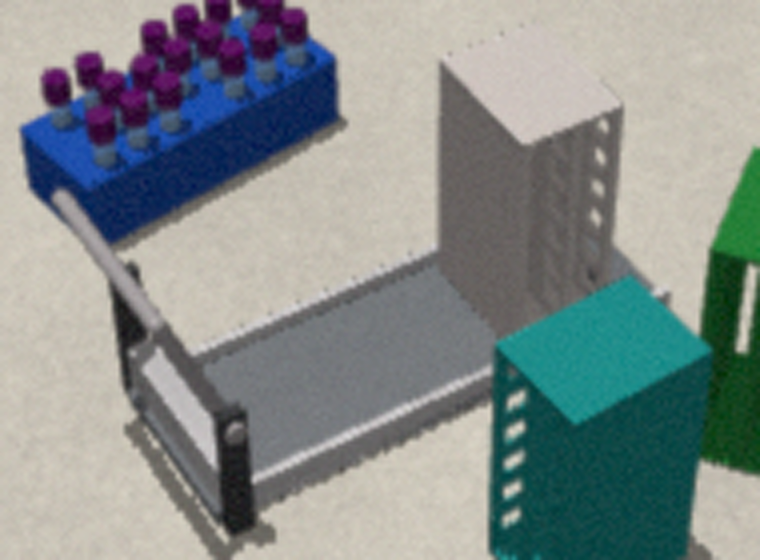

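The crops show these pixels (top-crop coordinates). Rim ends at the open end are (765,262) and (720,468). The stop's inner top edge runs from (208,140) to (163,343). The rack's top corners are (583,185), (717,213), (680,393) and (543,363). The rod ends are (100,46) and (43,283).

```bash
python3 - <<'E'
from h import *
np.set_printoptions(precision=4,suppress=True)
t=lambda u,v,z:onz("top",230+(u-2)/5,185+(v-2)/5,z)
r1,r2=t(765,262,.022),t(720,468,.022)
s1,s2=t(212,138,.052),t(163,343,.052)
print("rim",r1,r2,np.linalg.norm(r1-r2),"stopinner",s1,s2,np.linalg.norm(s1-s2))
m1=(r1+r2)/2;m2=(s1+s2)/2
print("len open->stop (280)",np.linalg.norm((m2-m1)[:2]))
# side: rim lines
f1,f2=t(215,140,.022),t(765,262,.022)
g1,g2=t(165,345,.022),t(720,468,.022)
for a,b in((f2,f1),(g2,g1),(m1,m2)): print("yaw",np.arctan2((b-a)[1],(b-a)[0]))
yaw=np.arctan2((m2-m1)[1],(m2-m1)[0]);
ex=np.array([np.cos(yaw),np.sin(yaw)]);ey=np.array([-ex[1],ex[0]])
c=(m1[:2]-ex*(-.150)+m2[:2]-ex*.130)/2;print("dock c",c,yaw)
D=lambda p:(np.dot(p[:2]-c,ex),np.dot(p[:2]-c,ey))
for u,v in((583,185),(717,213),(680,393),(543,363)): p=t(u,v,.172);print("rack",p,D(p))
sz=lambda u,v,z:onz("side",210+(u-1.5)/4,175+(v-1.5)/4,z)
for u,v in((440,62),(527,143),(622,103)): p=sz(u,v,.172);print("rack side",p,D(p))
for P in((130,47,52),(130,-47,52)): pass
# bar rod: angle from projected line
for a in np.arange(1.7,2.3,.05):
    for s in(1,-1):
        q=np.r_[c+ex*(.140-.09*np.cos(a))+ey*s*.0525,.082+.09*np.sin(a)]
        print(round(a,2),s,((proj("top",q)-[230,185])*5+2).round(),((proj("side",q)-[210,175])*4+1.5).round())
np.save("dock.npy",np.r_[c,yaw])
from h import get_obs
E
```

```text
rim [ 0.5821 -0.1432  0.022 ] [ 0.4806 -0.1207  0.022 ] 0.10403308294322527 stopinner [0.6354 0.127  0.052 ] [0.5355 0.1485 0.052 ] 0.10221776781193234
len open->stop (280) 0.27504352458519854
yaw 1.3590683662941285
yaw 1.3606521047063471
yaw 1.3728032686043479
dock c [0.5604 0.0127] 1.3728032686043479
rack [ 0.5922 -0.0459  0.172 ] (np.float64(-0.051205779930541324), np.float64(-0.04274725401088355))
rack [ 0.5802 -0.1051  0.172 ] (np.float64(-0.11154859768082584), np.float64(-0.04265826783658314))
rack [ 0.5003 -0.0886  0.172 ] (np.float64(-0.11110588067200898), np.float64(0.03902308751639427))
rack [ 0.5129 -0.0286  0.172 ] (np.float64(-0.0498012793349271), np.float64(0.038408171622780964))
rack side [ 0.5911 -0.0368  0.172 ] (np.float64(-0.04245875085391347), np.float64(-0.039902709728904966))
rack side [ 0.5123 -0.0228  0.172 ] (np.float64(-0.04425974650535518), np.float64(0.04017966120158729))
rack side [ 0.4995 -0.0822  0.172 ] (np.float64(-0.10503538705158316), np.float64(0.04101715767541066))
1.7 1 [ 87. 301.] [207. 303.]
1.7 -1 [139.  71.] [108. 180.]
1.75 1 [ 77. 299.] [199. 308.]
1.75 -1 [129.  69.] [100. 185.]
1.8 1 [ 67. 297.] [192. 313.]
1.8 -1 [120.  68.] [ 92. 189.]
1.85 1 [ 58. 295.] [184. 318.]
1.85 -1 [111.  66.] [ 85. 194.]
1.9 1 [ 49. 294.] [176. 324.]
1.9 -1 [102.  65.] [ 78. 199.]
1.95 1 [ 40. 292.] [168. 329.]
1.95 -1 [93. 64.] [ 70. 204.]
2.0 1 [ 31. 291.] [161. 335.]
2.0 -1 [84. 63.] [ 63. 210.]
2.05 1 [ 23. 290.] [154. 341.]
2.05 -1 [76. 62.] [ 57. 215.]
2.1 1 [ 15. 289.] [147. 348.]
2.1 -1 [68. 61.] [ 50. 221.]
2.15 1 [  7. 288.] [140. 354.]
2.15 -1 [60. 61.] [ 44. 228.]
2.2 1 [ -0. 287.] [134. 361.]
2.2 -1 [53. 60.] [ 38. 234.]
2.25 1 [ -7. 286.] [128. 368.]
2.25 -1 [46. 60.] [ 32. 241.]
```

Dock centre is about (0.561, 0.013) with yaw about 1.365. The rack spans dock x of about -0.111 to -0.047 and is centred in y, and the bar is at about 1.95 rad. These fit the given sizes to within about 5 mm.

I'll shut the gripper, turn the tool so its x lies along the dock's x, and then move to the open end.

send_rows --plan '[[[0,0,-0.0773,0,0,0,0],[0,0,-0.0773,0,0,0,0],[0,0,-0.0773,0,0,0,0],[0,0,-0.0773,0,0,0,0],[0,0,-0.0773,0,0,0,0],[0,0,-0.0773,0,0,0,0],[0,0,-0.0773,0,0,0,0],[0,0,-0.0773,0,0,0,0],[0,0,-0.0773,0,0,0,0],[0,0,0,0,0,0,0],[0,0,0,0,0,0,0]]]'

```text
clock: 1.02
position: [0.1975, -0.5928, 0.248]
ee_rot: [0.777, 0.629, 0.0, -0.0]
ft_force: [0.4, -0.2, 0.4]
grip_width: 0.001
grasp_force: 0.0
```

send_rows --plan '[[[0,0,0,0.131,0.058,0,0],[0,0,0,0.131,0.058,0,0],[0,0,0,0.131,0.058,0,0],[0,0,0,0.131,0.058,0,0],[0,0,0,0.131,0.058,0,0],[0,0,0,0.131,0.058,0,0],[0,0,0,0.131,0.058,0,0],[0,0,0,0.131,0.058,0,0],[0,0,0,0.131,0.058,0,0],[0,0,0,0.131,0.058,0,0],[0,0,0,0.131,0.058,0,0],[0,0,0,0.131,0.058,0,0],[0,0,0,0.131,0.058,0,0],[0,0,0,0.131,0.058,0,0],[0,0,0,0.131,0.058,0,0],[0,0,0,0.131,0.058,0,0],[0,0,0,0.131,0.058,0,0],[0,0,0,0.131,0.058,0,0],[0,0,0,0,0,0,0],[0,0,0,0,0,0,0]]]'

```text
clock: 2.68
position: [0.499, -0.1722, 0.2482]
ee_rot: [0.776, 0.631, 0.0, -0.0]
ft_force: [0.7, -0.0, 0.1]
grip_width: 0.002
grasp_force: 0.0
```

```bash
cat >> h.py <<'E'
np.set_printoptions(precision=4,suppress=True)
C=np.array([.561,.013]);Y=1.365
EX=np.array([np.cos(Y),np.sin(Y)]);EY=np.array([-EX[1],EX[0]])
def todock(p): return np.array([(p[:2]-C)@EX,(p[:2]-C)@EY,p[2]])
def world(x,y,z): return np.r_[C+EX*x+EY*y,z]
def units(x,y,z):
    """shift in tool axes (units of 20 cm) to a dock-frame TCP target"""
    from scipy.spatial.transform import Rotation as R
    o=get_obs();Rm=R.from_quat(o["ee_rot"])
    print("t",o["clock"],"dock",todock(o["position"]),"F",o["ft_force"],"toolx yaw",np.arctan2(*Rm.as_matrix()[[1,0],0]),"toolz",Rm.as_matrix()[:,2],"shift",Rm.inv().apply(world(x,y,z)-o["position"])/.2)
E
python3 -c "
from h import *
units(-.145,0,.162)"
```

```text
t 2.6833 dock [-0.1939  0.0229  0.2482] F [ 0.7354 -0.0118  0.0947] toolx yaw 1.3652395749304664 toolz [ 0.0001  0.0005 -1.    ] shift [0.2444 0.1144 0.4313]
```

send_rows --plan '[[[0,0,0,0.041,0.019,0.072,0],[0,0,0,0.041,0.019,0.072,0],[0,0,0,0.041,0.019,0.072,0],[0,0,0,0.041,0.019,0.072,0],[0,0,0,0.041,0.019,0.072,0],[0,0,0,0.04,0.019,0.072,0],[0,0,0,0,0,0,0],[0,0,0,0,0,0,0]]]'

```text
clock: 3.35
position: [0.5299, -0.1313, 0.1615]
ee_rot: [0.777, 0.63, -0.001, -0.001]
ft_force: [-0.2, 0.2, -1.0]
grip_width: -0.0
grasp_force: 0.0
```

```bash
python3 -c "
from h import *
import cv2
units(-.145,0,.162)
a=optics.camera('side')[150:330,200:440,::-1];b=optics.camera('top')[170:300,220:400,::-1]
a=cv2.resize(a,(480,360));b=cv2.resize(b,(480,347));cv2.imwrite('pics/p1.png',cv2.vconcat([a[:250],b]))"
```

```text
t 3.35 dock [-0.1476  0.001   0.1615] F [-0.1942  0.2041 -1.0489] toolx yaw 1.3631987971305437 toolz [-0.0016  0.0002 -1.    ] shift [ 0.0132  0.0048 -0.0024]
```

View pics/p1.png

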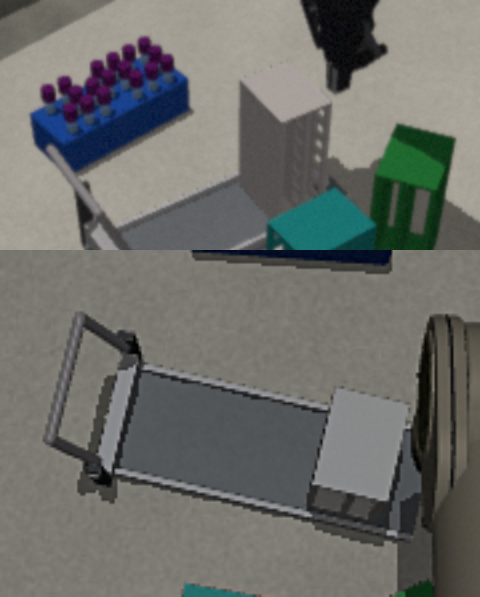

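The fingertips are about 20 mm behind the rack's holed face, near its top. I'll push gently now.

send_rows --plan '[[[0,0,0,0.03,0,0,0],[0,0,0,0.03,0,0,0],[0,0,0,0.03,0,0,0],[0,0,0,0.03,0,0,0],[0,0,0,0.03,0,0,0],[0,0,0,0.03,0,0,0],[0,0,0,0.03,0,0,0],[0,0,0,0.03,0,0,0],[0,0,0,0.03,0,0,0],[0,0,0,0,0,0,0]]]'

```text
clock: 4.28
position: [0.5419, -0.0759, 0.1619]
ee_rot: [0.775, 0.632, 0.0, -0.0]
ft_force: [1.1, 0.4, 0.1]
grip_width: -0.001
grasp_force: 0.0
```

```bash
python3 -c "
from h import *
import cv2
units(-.145,0,.162)
a=optics.camera('side')[150:330,200:440,::-1]
cv2.imwrite('pics/p2.png',cv2.resize(a,(480,360)))"
```

```text
t 4.2833 dock [-0.0909  0.0005  0.1619] F [1.0586 0.4195 0.0528] toolx yaw 1.3671826510449268 toolz [ 0.0002  0.0007 -1.    ] shift [-0.2705  0.0021 -0.0005]
```

View pics/p2.png

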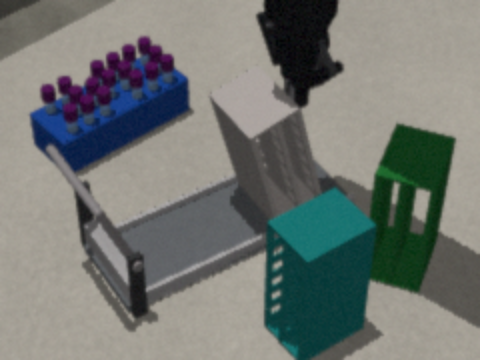

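The rack is tipping cleanly about its heel, at roughly 15°. I'll keep pushing past the balance point.

send_rows --plan '[[[0,0,0,0.025,0,0,0],[0,0,0,0.025,0,0,0],[0,0,0,0.025,0,0,0],[0,0,0,0.025,0,0,0],[0,0,0,0.025,0,0,0],[0,0,0,0.025,0,0,0],[0,0,0,0.025,0,0,0],[0,0,0,0.025,0,0,0],[0,0,0,0,0,0,0],[0,0,0,0,0,0,0],[0,0,0,0,0,0,0],[0,0,0,0,0,0,0],[0,0,0,0,0,0,0],[0,0,0,0,0,0,0]]]'

```text
clock: 5.5
position: [0.5498, -0.0388, 0.1619]
ee_rot: [0.776, 0.631, -0.0, 0.0]
ft_force: [-0.5, 0.2, -1.2]
grip_width: 0.003
grasp_force: 0.0
```

```bash
python3 -c "
from h import *
import cv2
units(-.115,0,.2)
a=optics.camera('side')[150:330,200:440,::-1];b=optics.camera('top')[170:300,220:400,::-1]
a=cv2.resize(a,(480,360));b=cv2.resize(b,(480,347));cv2.imwrite('pics/p3.png',cv2.vconcat([a[:250],b]))"
```

```text
t 5.5 dock [-0.053   0.0004  0.1619] F [-0.5387  0.2338 -1.2109] toolx yaw 1.3648665025659912 toolz [ 0.0001 -0.0001 -1.    ] shift [-0.3101  0.002  -0.1903]
```

View pics/p3.png

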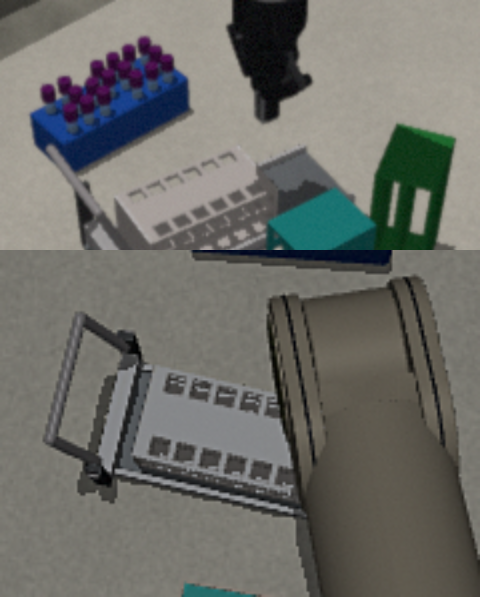

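The rack lies flat with its holes up. Next I'll move back to dock x = -0.11 and descend behind its rear end.

send_rows --plan '[[[0,0,0,-0.1,0,0,0],[0,0,0,-0.1,0,0,0],[0,0,0,-0.1,0,0,0],[0,0,0,0,0,0,0],[0,0,0,0,0,0.1,0],[0,0,0,0,0,0.1,0],[0,0,0,0,0,0.1,0],[0,0,0,0,0,0.1,0],[0,0,0,0,0,0.1,0],[0,0,0,0,0,0,0],[0,0,0,0,0,0,0]]]'

```text
clock: 6.52
position: [0.5371, -0.0968, 0.0616]
ee_rot: [0.776, 0.631, -0.0, -0.001]
ft_force: [0.3, -0.3, 0.1]
grip_width: 0.004
grasp_force: 0.0
```

```bash
python3 -c "
from h import *
units(-.041,0,.06)
p=onz('top',278.1,213.1,.076);print(todock(p))"
```

```text
t 6.5167 dock [-0.1123  0.001   0.0616] F [ 0.3205 -0.3384  0.1234] toolx yaw 1.3657609051815593 toolz [-0.0017  0.0007 -1.    ] shift [0.3567 0.0051 0.0079]
[ 0.1094 -0.0462  0.076 ]
```

send_rows --plan '[[[0,0,0,0.025,0,0,0],[0,0,0,0.025,0,0,0],[0,0,0,0.025,0,0,0],[0,0,0,0.025,0,0,0],[0,0,0,0.025,0,0,0],[0,0,0,0.025,0,0,0],[0,0,0,0.025,0,0,0],[0,0,0,0.025,0,0,0],[0,0,0,0.025,0,0,0],[0,0,0,0.025,0,0,0],[0,0,0,0.02,0,0,0],[0,0,0,0.02,0,0,0],[0,0,0,0,0,0,0]]]'

```text
clock: 7.6
position: [0.5495, -0.0396, 0.0619]
ee_rot: [0.776, 0.631, 0.0, -0.0]
ft_force: [0.2, 0.3, 0.1]
grip_width: -0.002
grasp_force: 0.0
```

send_rows --plan '[[[0,0,0,0.01,0,0,0],[0,0,0,0.01,0,0,0],[0,0,0,0.01,0,0,0],[0,0,0,0,0,0,0]]]'

```text
clock: 7.93
position: [0.5506, -0.0343, 0.0619]
ee_rot: [0.776, 0.631, 0.0, -0.0]
ft_force: [-0.0, -0.1, -0.3]
grip_width: 0.001
grasp_force: 0.1
```

```bash
python3 -c "
from h import *
units(-.041,0,.06)"
```

```text
t 7.9333 dock [-0.0484  0.0005  0.0619] F [-0.0176 -0.1088 -0.2518] toolx yaw 1.3655417662128295 toolz [-0.      0.0001 -1.    ] shift [0.0371 0.0024 0.0093]
```

send_rows --plan '[[[0,0,0,0.01,0,0,0],[0,0,0,0.01,0,0,0],[0,0,0,0.01,0,0,0]]]'

```text
clock: 8.18
position: [0.5518, -0.0287, 0.0619]
ee_rot: [0.776, 0.631, -0.0, 0.0]
ft_force: [0.6, -1.7, 0.1]
grip_width: 0.002
grasp_force: 0.6
```

send_rows --plan '[[[0,0,0,0.01,0,0,0],[0,0,0,0.01,0,0,0]]]'

```text
clock: 8.35
position: [0.5527, -0.0246, 0.0619]
ee_rot: [0.776, 0.631, -0.0, 0.0]
ft_force: [-0.3, -1.1, -0.2]
grip_width: -0.001
grasp_force: 1.3
```

```bash
python3 -c "
from h import *
import cv2
units(-.041,0,.06)
a=optics.camera('side')[190:300,230:370,::-1];b=optics.camera('top')[185:285,230:370,::-1]
a=cv2.resize(a,None,fx=4,fy=4);b=cv2.resize(b,None,fx=4,fy=4);cv2.imwrite('pics/p4.png',cv2.vconcat([a[:240],b[:320]]))"
```

```text
t 8.35 dock [-0.0385  0.0005  0.0619] F [-0.2631 -1.0713 -0.218 ] toolx yaw 1.3654243953512042 toolz [-0.     -0.0001 -1.    ] shift [-0.0125  0.0024  0.0094]
```

View pics/p4.png

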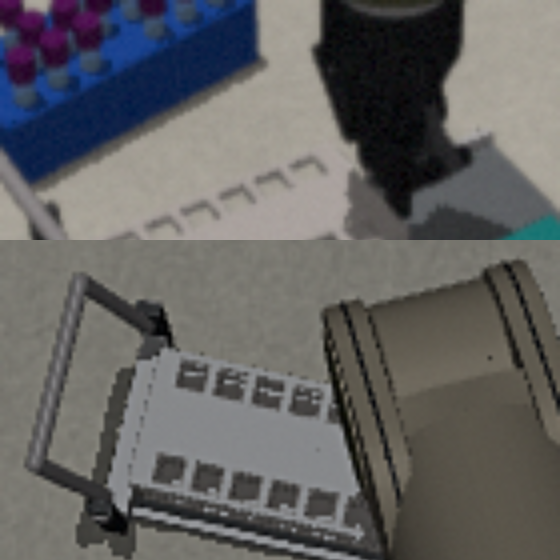

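The rack is sliding with about 1.3 N and is nearly at the stop. I'll keep on in small steps until the force rises.

send_rows --plan '[[[0,0,0,0.01,0,0,0],[0,0,0,0.01,0,0,0]]]'

```text
clock: 8.62
position: [0.5536, -0.0244, 0.062]
ee_rot: [0.777, 0.63, -0.001, 0.002]
ft_force: [-2.2, -18.9, 3.2]
grip_width: 0.002
grasp_force: 9.2
```

send_rows --plan '[[[0,0,0,0.01,0,0,0],[0,0,0,0.005,0,0,0]]]'

```text
clock: 8.78
position: [0.5536, -0.0244, 0.062]
ee_rot: [0.777, 0.629, -0.003, 0.002]
ft_force: [-5.9, -24.3, 7.5]
grip_width: 0.001
grasp_force: 12.4
```

The rack is home, with the reaction up at 24 N. I'll back off and rise, then go over the bar.

send_rows --plan '[[[0,0,0,-0.05,0,0,0],[0,0,0,-0.05,0,0,0],[0,0,0,-0.05,0,0,0],[0,0,0,0,0,-0.12,0],[0,0,0,0,0,-0.12,0],[0,0,0,0,0,-0.12,0],[0,0,0,0,0,-0.12,0],[0,0,0,0,0,-0.12,0],[0,0,0,0,0,-0.12,0],[0,0,0,0,0,-0.12,0],[0,0,0,0,0,-0.12,0],[0,0,0,0,0,0,0],[0,0,0,0,0,0,0]]]'

```text
clock: 9.87
position: [0.5485, -0.0473, 0.255]
ee_rot: [0.776, 0.631, 0.001, 0.001]
ft_force: [-0.3, -0.5, -0.1]
grip_width: -0.001
grasp_force: 0.0
```

```bash
python3 -c "
from h import *
units(.21,0,.255)"
```

```text
t 9.8667 dock [-0.0615 -0.0001  0.255 ] F [-0.279  -0.4542 -0.1134] toolx yaw 1.3655714871928857 toolz [ 0.0025 -0.0002 -1.    ] shift [1.3577 0.0004 0.0007]
```

send_rows --plan '[[[0,0,0,0.1,0,0,0],[0,0,0,0.1,0,0,0],[0,0,0,0.1,0,0,0],[0,0,0,0.1,0,0,0],[0,0,0,0.1,0,0,0],[0,0,0,0.1,0,0,0],[0,0,0,0.1,0,0,0],[0,0,0,0.1,0,0,0],[0,0,0,0.1,0,0,0],[0,0,0,0.1,0,0,0],[0,0,0,0.1,0,0,0],[0,0,0,0.1,0,0,0],[0,0,0,0.1,0,0,0],[0,0,0,0.05,0,0,0],[0,0,0,0,0,0,0],[0,0,0,0,0,0,0]]]'

```text
clock: 11.2
position: [0.6028, 0.2167, 0.253]
ee_rot: [0.776, 0.631, -0.001, -0.0]
ft_force: [1.1, -0.7, 0.1]
grip_width: 0.002
grasp_force: 0.0
```

```bash
python3 -c "
from h import *
import cv2
units(.21,0,.165)
a=optics.camera('side')[150:300,180:380,::-1];b=optics.camera('top')[175:285,180:380,::-1]
a=cv2.resize(a,None,fx=3,fy=3);b=cv2.resize(b,None,fx=3,fy=3);cv2.imwrite('pics/p5.png',cv2.vconcat([a[:300],b[:298]]))"
```

```text
t 11.2 dock [0.2079 0.0007 0.253 ] F [ 1.0538 -0.7411  0.1463] toolx yaw 1.3661641002657576 toolz [-0.0013 -0.0005 -1.    ] shift [0.0108 0.0042 0.4399]
```

View pics/p5.png

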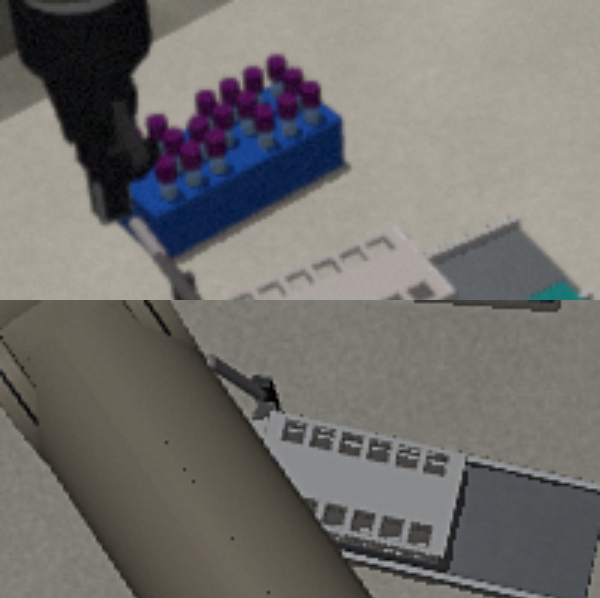

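The rack's front is at the stop and the fingers are beyond the bar. I'll descend behind the rod and then push it back over.

send_rows --plan '[[[0,0,0,0,0,0.09,0],[0,0,0,0,0,0.09,0],[0,0,0,0,0,0.09,0],[0,0,0,0,0,0.09,0],[0,0,0,0,0,0.09,0],[0,0,0,0,0,0,0],[0,0,0,0,0,0,0]]]'

```text
clock: 11.88
position: [0.6029, 0.2155, 0.1636]
ee_rot: [0.776, 0.63, -0.001, -0.0]
ft_force: [0.1, 0.2, 0.1]
grip_width: -0.004
grasp_force: 0.0
```

send_rows --plan '[[[0,0,0,-0.03,0,0,0],[0,0,0,-0.03,0,0,0],[0,0,0,-0.03,0,0,0],[0,0,0,-0.03,0,0,0],[0,0,0,-0.03,0,0,0],[0,0,0,-0.03,0,0,0]]]'

```text
clock: 12.38
position: [0.5958, 0.1814, 0.1645]
ee_rot: [0.776, 0.631, 0.001, 0.0]
ft_force: [0.3, 1.8, 0.9]
grip_width: 0.006
grasp_force: 1.0
```

Contact at about 1.8 N, as expected from the hinge. Continuing.

send_rows --plan '[[[0,0,0,-0.028,0,0,0],[0,0,0,-0.028,0,0,0],[0,0,0,-0.028,0,0,0],[0,0,0,-0.028,0,0,0],[0,0,0,-0.028,0,0,0],[0,0,0,-0.028,0,0,0],[0,0,0,-0.028,0,0,0],[0,0,0,-0.028,0,0,0],[0,0,0,-0.028,0,0,0],[0,0,0,-0.028,0,0,0],[0,0,0,-0.028,0,0,0],[0,0,0,-0.028,0,0,0],[0,0,0,0,0,0,0]]]'

```text
clock: 13.47
position: [0.5819, 0.1145, 0.1638]
ee_rot: [0.776, 0.63, -0.0, 0.0]
ft_force: [0.3, 0.8, -0.8]
grip_width: -0.001
grasp_force: 0.0
```

```bash
python3 -c "
from h import *
import cv2
units(.09,0,.22)
a=optics.camera('side')[150:300,180:380,::-1]
cv2.imwrite('pics/p6.png',cv2.resize(a,None,fx=3,fy=3))"
```

```text
t 13.4667 dock [0.1036 0.0003 0.1638] F [ 0.2543  0.8138 -0.8348] toolx yaw 1.363993850733756 toolz [-0.0003 -0.0008 -1.    ] shift [-0.0682  0.0014 -0.2809]
```

View pics/p6.png

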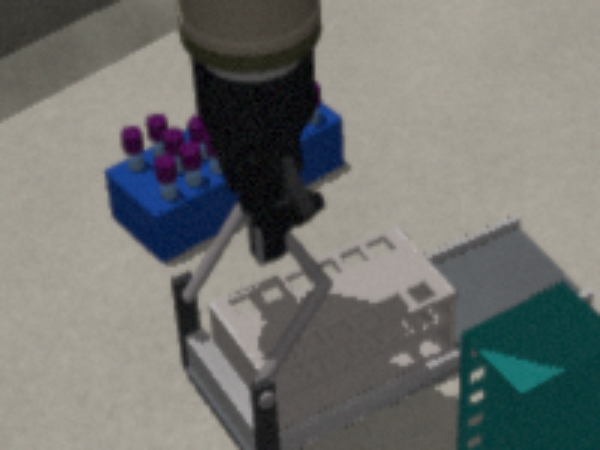

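The bar has swung past vertical to roughly 0.97 rad. Next I'll back off, rise, move over the rod and press it down along its arc.

send_rows --plan '[[[0,0,0,0.05,0,0,0],[0,0,0,0,0,-0.095,0],[0,0,0,0,0,-0.095,0],[0,0,0,0,0,0,0],[0,0,0,-0.07,0,0,0],[0,0,0,-0.065,0,0,0],[0,0,0,0,0,0,0],[0,0,0,0,0,0,0]]]'

```text
clock: 14.18
position: [0.5786, 0.0985, 0.2016]
ee_rot: [0.776, 0.63, -0.0, 0.0]
ft_force: [-0.3, 0.1, -0.7]
grip_width: -0.001
grasp_force: 0.0
```

send_rows --plan '[[[0,0,0,-0.005,0,0.055,0],[0,0,0,-0.005,0,0.055,0],[0,0,0,-0.0225,0,0.0285,0],[0,0,0,-0.0225,0,0.0285,0],[0,0,0,-0.0275,0,0.0345,0]]]'

```text
clock: 14.6
position: [0.5748, 0.0825, 0.1608]
ee_rot: [0.776, 0.631, -0.001, 0.0]
ft_force: [-1.0, -1.9, 4.5]
grip_width: 0.003
grasp_force: 2.0
```

```bash
python3 -c "
from h import *
units(.0657,0,.1548)"
```

```text
t 14.6 dock [0.0709 0.0007 0.1608] F [-1.0445 -1.9068  4.5257] toolx yaw 1.3655242158250378 toolz [-0.0011 -0.001  -1.    ] shift [-0.0258  0.0037  0.03  ]
```

send_rows --plan '[[[0,0,0,-0.0275,0,0.0345,0],[0,0,0,-0.02,0,0.0395,0],[0,0,0,-0.02,0,0.0395,0],[0,0,0,-0.0125,0,0.0425,0],[0,0,0,-0.0125,0,0.0425,0]]]'

```text
clock: 15.02
position: [0.5713, 0.0649, 0.1209]
ee_rot: [0.776, 0.631, 0.0, -0.0]
ft_force: [-0.3, -0.4, 0.6]
grip_width: 0.0
grasp_force: 0.7
```

send_rows --plan '[[[0,0,0,-0.005,0,0.03,0],[0,0,0,-0.005,0,0.03,0],[0,0,0,0,0,0.02,0]]]'

```text
clock: 15.27
position: [0.5707, 0.0632, 0.105]
ee_rot: [0.776, 0.631, -0.0, -0.0]
ft_force: [-0.8, 0.1, -0.4]
grip_width: -0.004
grasp_force: 0.5
```

```bash
python3 -c "
from h import *
units(.05,0,.104)"
```

```text
t 15.2667 dock [0.0511 0.0007 0.105 ] F [-0.8407  0.0931 -0.3711] toolx yaw 1.3655071274642672 toolz [-0.0006  0.0001 -1.    ] shift [-0.0056  0.0037  0.0049]
```

send_rows --plan '[[[0,0,0,0,0,0.01,0],[0,0,0,0,0,0.01,0],[0,0,0,0,0,0,0]]]'

```text
clock: 15.52
position: [0.571, 0.0633, 0.1035]
ee_rot: [0.776, 0.631, -0.0, 0.0]
ft_force: [-8.6, -4.3, 18.6]
grip_width: -0.001
grasp_force: 8.9
```

```bash
python3 -c "
from h import *
units(.05,0,.104)"
```

```text
t 15.5167 dock [0.0513 0.0004 0.1035] F [-8.5839 -4.3293 18.5618] toolx yaw 1.3654987576926536 toolz [ 0.0001 -0.0011 -1.    ] shift [-0.0064  0.0022 -0.0023]
```

The rod bottomed out at tip z of about 0.0865, against an expected rod top of 0.087, with 18.6 N. That means it is fully down. I'll retreat up and away, then check numerically.

send_rows --plan '[[[0,0,0,0,0,-0.05,0],[0,0,0,0,0,-0.12,0],[0,0,0,0,0,-0.12,0],[0,0,0,0,0,-0.12,0],[0,0,0,0,0,-0.12,0],[0,0,0,0,0,-0.12,0],[0,0,0,0,0,-0.12,0],[0,0,0,-0.15,0,0,0],[0,0,0,-0.15,0,0,0],[0,0,0,-0.15,0,0,0],[0,0,0,-0.15,0,0,0],[0,0,0,-0.15,0,0,0],[0,0,0,-0.15,0,0,0],[0,0,0,-0.15,0,0,0],[0,0,0,-0.15,0,0,0],[0,0,0,-0.15,0,0,0],[0,0,0,-0.15,0,0,0],[0,0,0,0,0,0,0],[0,0,0,0,0,0,0]]]'

```text
clock: 17.1
position: [0.5094, -0.2321, 0.2559]
ee_rot: [0.777, 0.63, 0.0, 0.0]
ft_force: [0.0, 1.0, 0.2]
grip_width: -0.002
grasp_force: 0.0
```

```bash
python3 -c "
from h import *
import cv2
units(.05,0,.104)
g=cv2.cvtColor(optics.camera('top'),cv2.COLOR_RGB2GRAY)
# brightness profile along dock axis (y=0 strip) on the plane z=.087 (rod top) 
for z,ys in((.087,(.0,.008,-.008)),(.076,(.0,))):
    xs=np.arange(-.06,.16,.005)
    pr=[np.mean([cv2.getRectSubPix(g.astype('float32'),(1,1),tuple(map(float,proj('top',world(x,y,z)))))[0,0] for y in ys]) for x in xs]
    print(z,[(round(float(x),3),int(v)) for x,v in zip(xs,pr)])
"
```

```text
t 17.1 dock [-0.2505  0.0004  0.2559] F [0.0226 1.045  0.2013] toolx yaw 1.3623050556425693 toolz [ 0.0002  0.0001 -1.    ] shift [ 1.5022 -0.0021  0.7597]
0.087 [(-0.06, 84), (-0.055, 83), (-0.05, 85), (-0.045, 84), (-0.04, 85), (-0.035, 75), (-0.03, 60), (-0.025, 142), (-0.02, 138), (-0.015, 139), (-0.01, 138), (-0.005, 139), (-0.0, 139), (0.005, 139), (0.01, 138), (0.015, 138), (0.02, 138), (0.025, 138), (0.03, 138), (0.035, 139), (0.04, 141), (0.045, 74), (0.05, 122), (0.055, 87), (0.06, 140), (0.065, 139), (0.07, 138), (0.075, 139), (0.08, 139), (0.085, 139), (0.09, 139), (0.095, 139), (0.1, 139), (0.105, 139), (0.11, 139), (0.115, 139), (0.12, 139), (0.125, 140), (0.13, 120), (0.135, 139), (0.14, 129), (0.145, 124), (0.15, 124), (0.155, 124)]
0.076 [(-0.06, 84), (-0.055, 83), (-0.05, 84), (-0.045, 84), (-0.04, 84), (-0.035, 66), (-0.03, 61), (-0.025, 142), (-0.02, 138), (-0.015, 139), (-0.01, 138), (-0.005, 140), (-0.0, 139), (0.005, 139), (0.01, 138), (0.015, 139), (0.02, 139), (0.025, 139), (0.03, 139), (0.035, 138), (0.04, 140), (0.045, 86), (0.05, 114), (0.055, 82), (0.06, 141), (0.065, 139), (0.07, 138), (0.075, 140), (0.08, 139), (0.085, 139), (0.09, 138), (0.095, 139), (0.1, 139), (0.105, 139), (0.11, 138), (0.115, 139), (0.12, 139), (0.125, 139), (0.13, 125), (0.135, 140), (0.14, 143), (0.145, 118), (0.15, 120), (0.155, 124)]
```

The rod is at dock x = 0.050 and the rack spans -0.028 to 0.13, right up to the stop. Handing in.

```bash
python3 -c "
from workcell import job
print(job.hand_in())"
```

```text
the job is handed in; nothing more can be done
None
```

The job is handed in, though the hand-in returned no verdict: by my measurements the rack lies flat and home against the end stop, the hold-down bar is fully down across it, and the arm never went near the bystanders.

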